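Turn the template leaf over onto its blank

TASK

Two small hinged marking jigs are screwed to the bench on low risers whose heights vary, each with a template leaf standing ajar on the robot's side and a square wooden blank in its nest on the far side. Turn the leaf with the single round hole over its hinge and press it gently down until it lies flat over its blank, without slamming it. Only push it with the fingertips or the outside of the fingers: do not pinch or grip anything, and leave the slotted leaf, both blanks and everything else on the bench where they are.

Things in the scene. Friction and masses are not known exactly. Their poses are not given: they have to be found in the camera images.
- jig_round: Jig base board, fixed, 200 x 80 x 10 mm, whose template leaf has one round hole; it stands on a smaller wooden riser 2 to 32 mm high. Origin: centre of the board's underside; x along the 200 mm (hinge over the middle, parking bed on -x, blank on +x, away from the robot), y along the hinge. Over the origin: tops of the two hinge cheeks (22 x 7 mm) 44 mm, of the rest for the leaf's end on each bed 31 mm.
- leaf_round (a joint): Waxed plywood leaf with the one round hole (24 mm) (slippery, friction 0.3), rad: 0 = flat on the parking bed (-x of its jig), pi/2 upright, pi = flat over the blank (stops at 0 and pi); starts at 0.65 to 1.0. Stiff hinge (friction 0.14 N m): it stays where left. About 0.12 kg, 64 mm wide along the hinge, 8 mm thick, mid-plane through the axis, reaches 90 mm from the axis; flat, its upper face is 4 mm above the axis.
- round_hinge (a point): Middle of the hinge axis of the leaf with the one round hole (24 mm), 35 mm above the origin (board underside) of its jig.
- round_edge (a point): Middle of the free edge of the leaf with the one round hole (24 mm), mid-thickness, 90 mm from the hinge axis; its +x points along the leaf to the hinge, y along the hinge, z across the 8 mm thickness (up when parked).
- blank_round: Loose square wooden blank 50 x 50 x 19 mm in the low nest on the +x bed of the jig with the one round hole (24 mm), centred 55 mm from the hinge; origin at the centre of its underside, 10 mm above that of the jig; its top is 2 mm below a leaf that lies flat over it.
- jig_slots: Jig base board, fixed, 200 x 80 x 10 mm, whose template leaf has two parallel slots; it stands on a smaller wooden riser 2 to 32 mm high. Origin: centre of the board's underside; x along the 200 mm (hinge over the middle, parking bed on -x, blank on +x, away from the robot), y along the hinge. Over the origin: tops of the two hinge cheeks (22 x 7 mm) 44 mm, of the rest for the leaf's end on each bed 31 mm.
- leaf_slots (a joint): Waxed plywood leaf with the two slots (8 x 40 mm each) (slippery, friction 0.3), rad: 0 = flat on the parking bed (-x of its jig), pi/2 upright, pi = flat over the blank (stops at 0 and pi); starts at 0.65 to 1.0. Stiff hinge (friction 0.14 N m): it stays where left. About 0.12 kg, 64 mm wide along the hinge, 8 mm thick, mid-plane through the axis, reaches 90 mm from the axis; flat, its upper face is 4 mm above the axis.
- slots_hinge (a point): Middle of the hinge axis of the leaf with the two slots (8 x 40 mm each), 35 mm above the origin (board underside) of its jig.
- slots_edge (a point): Middle of the free edge of the leaf with the two slots (8 x 40 mm each), mid-thickness, 90 mm from the hinge axis; its +x points along the leaf to the hinge, y along the hinge, z across the 8 mm thickness (up when parked).
- blank_slots: Loose square wooden blank 50 x 50 x 19 mm in the low nest on the +x bed of the jig with the two slots (8 x 40 mm each), centred 55 mm from the hinge; origin at the centre of its underside, 10 mm above that of the jig; its top is 2 mm below a leaf that lies flat over it.
- screw_jar: Jar of screws, 68 mm across and 84 mm high, a loose bystander near the robot; origin at the centre of its underside.
- tape_measure: Tape measure, 38 x 97 x 66 mm, a loose bystander near the robot; origin at the centre of its underside.

How it is judged (in metres and radians):
On the way:
1. the leaf with the round hole has been pushed up past upright (value of joint leaf_round above 1.75 rad), for 0.05 s.
At the end, for the whole second after the job is handed in: The leaf with the round hole lies flat over its blank (joint above 3.06 rad, within 5 degrees of flat) and is at rest; the free edge of the slotted leaf and both blanks are within 12 mm of where they started, the screw jar and the tape measure within 20 mm (value of joint leaf_round above 3.06 rad and velocity of joint leaf_round between -0.05 and 0.05 rad/s and distance of each of slots_edge, blank_round, blank_slots from where it was at the start of the episode below 0.012 m and distance of each of screw_jar, tape_measure from where it was at the start of the episode below 0.02 m); the robot touches nothing.
It fails at once if the leaf is pinched: it lies between the fingers (x of the grasp point in the frame of round_edge between 0 and 0.085 m and y of the grasp point in the frame of round_edge between -0.034 and 0.034 m and z of the grasp point in the frame of round_edge between -0.0045 and 0.0045 m).
It fails at once if the fingers squeeze or press the leaf with more than 60 N (contact force between the fingers and leaf_round above 60 N).
It fails at once if the leaf is slammed (turned faster than 6 rad/s) (velocity of joint leaf_round above 6 rad/s or velocity of joint leaf_round below -6 rad/s).
It fails at once if the slotted leaf is moved (distance of slots_edge from where it was at the start of the episode above 0.012 m).
It fails at once if a blank is lifted or shifted more than 12 mm, or a bystander more than 20 mm (distance of any of blank_round, blank_slots from where it was at the start of the episode above 0.012 m or distance of any of screw_jar, tape_measure from where it was at the start of the episode above 0.02 m).
It also fails if it takes over 35 s, if anything falls off the work surface, if the arm or the gripper's body presses on something with over 40 N, if the wrist force passes 120 N, or if a joint passes its speed limit or range.

ROBOT

A 6-joint arm with a two-finger parallel gripper is mounted at the origin on the work surface; the furniture and walls round the work are solid. World frame = base frame: x ahead of the robot, y to its left, z up, the work surface at z = 0. Lengths are in mm, angles in rad, forces in N, time in s.
With the tool pointing down it reaches from about 350 to 875 mm from the base axis. Payload 4.2 kg.
Tool frame: the origin (TCP) lies at the very end of the fingers, on their centre line; the grasp point (between the pads) lies 19 mm behind it; z points along the fingers, y is the line along which they close (so a half turn about z gives the same grasp; the last joint's range is limited). The gripper opens to 85 mm and grips with 20 to 120 N. Pads are 22 mm wide; open, the fingers measure 114 mm over their backs; the gripper's body (76 mm by 85 mm) begins 54 mm behind the grasp point. The pads swing forward as they close: fully open they stand 13 mm farther back than shut.
Start: joints at [-0.994, 0.385, 0.008, 0, -1.194, -0.259], TCP at [195.314, -593.676, 231.312] pointing down, gripper open.
Joint ranges: [-3.14, 3.14], [-1.21, 2.06], [-1.07, 1.41], [-3.16, 2.05], [-2.99, -0.16], [-3.1, 3.1]. Speed limits (rad/s): [2.79, 2.79, 3.14, 3.14, 3.14, 3.14].

INTERFACE

Orientations are given as a unit quaternion [x, y, z, w].
In Python, from bench import arm, optics gives the robot as it stands. The module is installed in compiled form; this text tells all that it offers.
- The arm moves only by the tool step_arm, never from a script. Its argument "motion" is a list of rows, each an object with "dr": the turn, a rotation vector about the tool's x, y, z in units of 8 degrees (1.0 is 8 degrees), a list of three; "slide": the shift along the tool's x, y, z in mm, a list of three; "jaw": the finger opening in mm, from 0 to 85.4. A call has exactly 8 rows; each row is the pose to reach, as a shift and turn from the pose commanded when the call began, along the tool's axes at that moment; what a row does not reach only later rows make up. A row lasts 1/8 s, in which the tool goes at most 62.5 mm and 10.7 degrees, less where a joint would pass 70% of its speed; a pose out of reach is approached as far as the arm can. A call with a gripper value outside its range is refused whole. The fingers move at their own pace and stop on an object; the grip force is fixed at half the most. Time passes only in rows, so rows that repeat a pose let the fingers close, or fill a call up. It gives the time, the measured TCP pose, the force, the opening and the grip force at its end, in the units of the state.
- arm.read_state(): the state, without advancing time (a new reading comes with each control period).
- optics.get_image(name): name is "side" or "top"; returns the picture (384x512x3 uint8, blue, green, red); there is no depth.
- optics.camera_info(name): a dict with "camera_matrix" (3x3 intrinsics, pixels), "k1" (the pictures are not rectified: a ray, as slopes to the right and down, at radius r is drawn at 1 + k1 r^2 times it, then the intrinsics apply), "view" (4x4, takes a point from world to camera coordinates). Camera axes: x right, y up, looking along -z (the intrinsics and any distortion apply to the point x, -y, -z); pixel columns grow to the right and rows downward; lengths in mm; the calibration is good to about 2 mm. A picture is of the moment at which its call begins. camera_info takes no time and is no camera call.
- arm.job_done(): hands the job in; it is judged then, once.
The state is a dict: "clock": time; "joints": joint angles; "joint_vel": joint speeds; "joint_efforts": joint torques, N m; "position": TCP position; "ee_rot": TCP orientation; "contact_force": force on the tool from outside, world axes, zero at the start; "wrist_torque": the same for the moment, N m; "gripper_width": finger opening in mm; "grasp_force": force on a finger pad.
Only numpy, scipy, OpenCV 4.12 (cv2) and the standard library are available. Lean on these libraries where they do the work, as an engineer would, in place of code of your own. Each camera call takes 0.05 s, during which the arm holds its last target. There are 200 camera calls.

## Working session

There is one attempt and no reset: what is moved stays moved. The work goes in short steps, Python scripts to look and compute and a tool call to move; the robot and the scene stay as the last step left them, time stands still between calls to the robot, and variables do not carry over. Pictures are saved under pics/ and viewed, at most 10 in all, crops included, and the job is handed in when it is done.

Besides the shell and the picture viewer there is one more tool, called after "Request:" as a command line: name --argument value ..., lists and objects as JSON in quotes. step_arm: Moves the arm, as the interface text tells. Its arguments: {"type":"object","properties":{"motion":{"type":"array","items":{"type":"object","properties":{"dr":{"type":"array","items":{"type":"number"}},"slide":{"type":"array","items":{"type":"number"}},"jaw":{"type":"number"}}}}},"required":["motion"]}

```bash
mkdir -p pics; python3 - <<'E'
from bench import arm, optics
import cv2
for n in("side","top"):
    cv2.imwrite(f"pics/{n}0.png",optics.get_image(n)); c=optics.camera_info(n); print(n,c)
print(arm.read_state())
E
```

```text
side {'camera_matrix': array([[417.34642408,   0.        , 256.98093387],
       [  0.        , 417.34642408, 190.45260934],
       [  0.        ,   0.        ,   1.        ]]), 'k1': -0.06886029057156473, 'view': array([[ 9.97028491e-01, -7.37641822e-02,  2.22043522e-02,
        -5.32877444e+02],
       [ 1.88918849e-02,  5.13575184e-01,  8.57836597e-01,
        -4.42199762e+01],
       [-7.46812193e-02, -8.54868046e-01,  5.13442635e-01,
        -8.86573814e+02],
       [ 0.00000000e+00,  0.00000000e+00,  0.00000000e+00,
         1.00000000e+00]])}
top {'camera_matrix': array([[455.88630983,   0.        , 258.18258822],
       [  0.        , 455.88630983, 188.26459911],
       [  0.        ,   0.        ,   1.        ]]), 'k1': -0.03685966374647729, 'view': array([[-2.84755232e-02, -9.99523717e-01, -1.18946677e-02,
        -2.73059106e+01],
       [ 9.97014846e-01, -2.92543665e-02,  7.14533372e-02,
        -5.21543793e+02],
       [-7.17672762e-02, -9.82448917e-03,  9.97373018e-01,
        -9.18598677e+02],
       [ 0.00000000e+00,  0.00000000e+00,  0.00000000e+00,
         1.00000000e+00]])}
{'clock': 0.1, 'joints': array([-9.94392467e-01,  3.85499527e-01,  6.75971162e-03, -4.11013286e-04,
       -1.19398505e+00, -2.58596212e-01]), 'joint_vel': array([ 0.00079995, -0.00253857,  0.00630345,  0.00087893, -0.00047674,
       -0.00041682]), 'joint_efforts': array([-3.39589233e-04, -3.93319881e+01,  1.88929063e+01,  4.19796020e+00,
       -2.61337242e-03,  2.24681014e-05]), 'position': array([ 195.15167743, -593.21011182,  230.32144084]), 'ee_rot': array([-1.58161012e-01,  9.87412846e-01,  9.58894100e-04, -2.16378942e-04]), 'contact_force': array([ 0.02244724, -0.06804086,  0.25762932]), 'wrist_torque': array([-0.0016806 , -0.0322692 ,  0.02320774]), 'grasp_force': 0.0, 'gripper_width': 85.3569472198071}
```

View pics/side0.png

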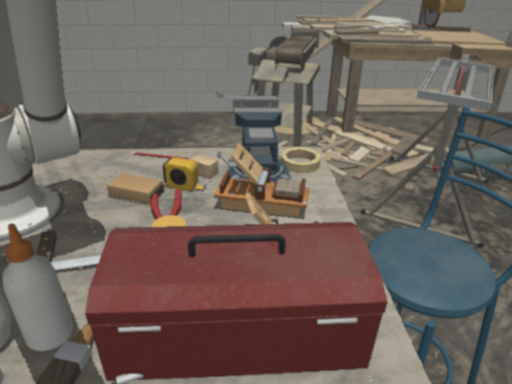

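View pics/top0.png

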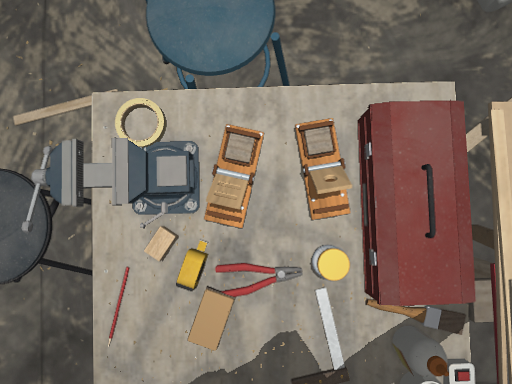

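The round-hole leaf is on the right jig, at about (325,170) in the top view, near the toolbox. From the side it is mostly hidden, with its leaf tip at about (258,208). The slotted jig is at about (235,175) in the top view.

```bash
python3 - <<'E'
import cv2
t=cv2.imread("pics/top0.png");s=cv2.imread("pics/side0.png")
a=cv2.resize(t[110:230,280:380],None,fx=5,fy=5,interpolation=cv2.INTER_CUBIC)
b=cv2.resize(s[170:250,200:320],None,fx=6,fy=6,interpolation=cv2.INTER_CUBIC)
cv2.imwrite("pics/a.png",a);cv2.imwrite("pics/b.png",b)
E
```

```text
(no output)
```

View pics/a.png

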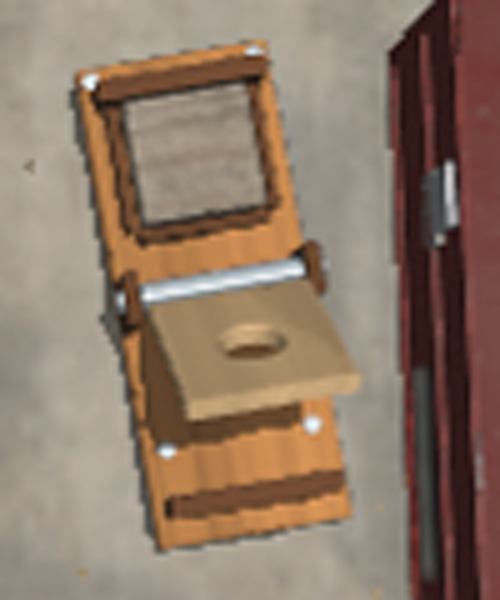

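View pics/b.png

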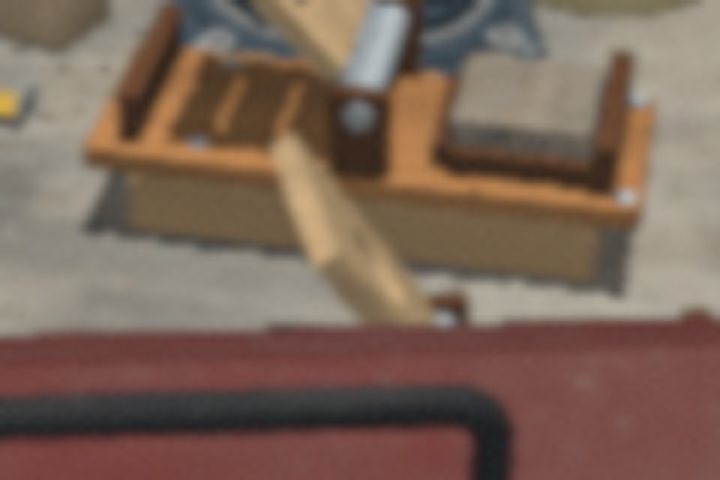

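```bash
cat > h.py <<'E'
import numpy as np
from bench import arm, optics
from scipy.optimize import least_squares
def proj(n,P):
    c=optics.camera_info(n);V=c["view"];p=np.atleast_2d(P)@V[:3,:3].T+V[:3,3]
    u=np.c_[p[:,0],-p[:,1]]/-p[:,2:3];u*=1+c["k1"]*(u**2).sum(1,keepdims=True)
    K=c["camera_matrix"];return u*K[0,0]+K[:2,2]
def world(q,P): # q: hinge x,y,yaw,h ; jig frame
    x,y,a,h=q[:4];c,s=np.cos(a),np.sin(a);P=np.atleast_2d(P)
    return np.c_[x+c*P[:,0]-s*P[:,1],y+s*P[:,0]+c*P[:,1],P[:,2]+h]
def leaf(t,r,y,z): return [-r*np.cos(t)+z*np.sin(t),y,35+r*np.sin(t)+z*np.cos(t)]
E
python3 - <<'E'
from h import *
A=lambda p:(np.array(p)+.5)/5-.5+[280,110]
B=lambda p:(np.array(p)+.5)/6-.5+[200,170]
def model(q):
    t=q[4]
    T=[[100,40,10],[100,-40,10],[-100,40,10],[-100,-40,10],leaf(t,90,32,4),leaf(t,90,-32,4),leaf(t,90,32,-4),leaf(t,90,-32,-4)]
    S=[leaf(t,90,32,0),leaf(t,90,-32,0)]
    return proj("top",world(q,T)),proj("side",world(q,S))
mt=A([[78,73],[268,42],[160,550],[352,515],[183,405],[357,375],[190,420],[360,390]]);ms=B([[278,138],[323,258]])
f=lambda q:np.r_[(model(q)[0]-mt).ravel(),(model(q)[1]-ms).ravel()]
r=least_squares(f,[550,-180,.15,15,.8],loss="soft_l1",x_scale=[10,10,.1,10,.1])
print(r.x.round(3));print(f(r.x).reshape(-1,2).round(1))
q=r.x;print(world(q,[leaf(q[4],90,0,0),[0,0,35],[90,0,39]]).round(0))
E
```

```text
[ 5.57037e+02 -1.74645e+02  1.34000e-01  1.64630e+01  9.71000e-01]
[[-0.4 -0.4]
 [-0.1 -0.5]
 [-0.2  0.3]
 [ 0.2  0.9]
 [ 0.5 -0.2]
 [ 0.4  0.1]
 [-0.6  0.5]
 [-0.   0.8]
 [ 0.7  0. ]
 [ 0.5  0.1]]
[[ 507. -181.  126.]
 [ 557. -175.   51.]
 [ 646. -163.   55.]]
```

Request:
step_arm --motion '[{"dr": [0,0,0],"slide": [0,0,-60],"jaw": 0},{"dr": [0,0,0],"slide": [0,0,-120],"jaw": 0},{"dr": [0,0,0],"slide": [0,0,-160],"jaw": 0},{"dr": [0,0,0.3],"slide": [-45,34,-160],"jaw": 0},{"dr": [0,0,0.6],"slide": [-90,68,-160],"jaw": 0},{"dr": [0,0,0.9],"slide": [-135,102,-160],"jaw": 0},{"dr": [0,0,1.2],"slide": [-180,136,-160],"jaw": 0},{"dr": [0,0,1.32],"slide": [-225,170,-160],"jaw": 0}]'

```text
clock: 1.1
position: [356.5, -360.1, 390.9]
ee_rot: [-0.066, 0.998, 0.0, -0.0]
contact_force: [1.1, -0.5, 0.0]
gripper_width: -0.1
grasp_force: 0.0
```

Request:
step_arm --motion '[{"dr": [0,0,0],"slide": [-36,40,0],"jaw": 0},{"dr": [0,0,0],"slide": [-72,79,0],"jaw": 0},{"dr": [0,0,0],"slide": [-108,118,0],"jaw": 0},{"dr": [0,0,0],"slide": [-143.5,157.5,0],"jaw": 0},{"dr": [0,0,0],"slide": [-143.5,157.5,60],"jaw": 0},{"dr": [0,0,0],"slide": [-143.5,157.5,120],"jaw": 0},{"dr": [0,0,0],"slide": [-143.5,157.5,180],"jaw": 0},{"dr": [0,0,0],"slide": [-143.5,157.5,230],"jaw": 0}]'

```text
clock: 2.1
position: [476.1, -186.4, 158.8]
ee_rot: [-0.067, 0.998, 0.0, -0.001]
contact_force: [0.5, -0.1, 1.0]
gripper_width: 0.0
grasp_force: 0.0
```

```bash
python3 - <<'E'
from h import *
import cv2
s=arm.read_state();print(s["position"],s["contact_force"],proj("side",s["position"]),proj("top",s["position"]))
t=optics.get_image("top");b=optics.get_image("side")
a=cv2.resize(t[130:250,260:380],(480,480));c=cv2.resize(b[120:240,190:270],(320,480))
cv2.imwrite("pics/c.png",np.hstack([a,c]))
E
```

```text
[ 476.0741532  -186.40774443  158.84526345] [ 0.51916054 -0.12339158  0.98378869] [[231.90499101 187.2046423 ]] [[340.66483126 205.55049282]]
```

View pics/c.png

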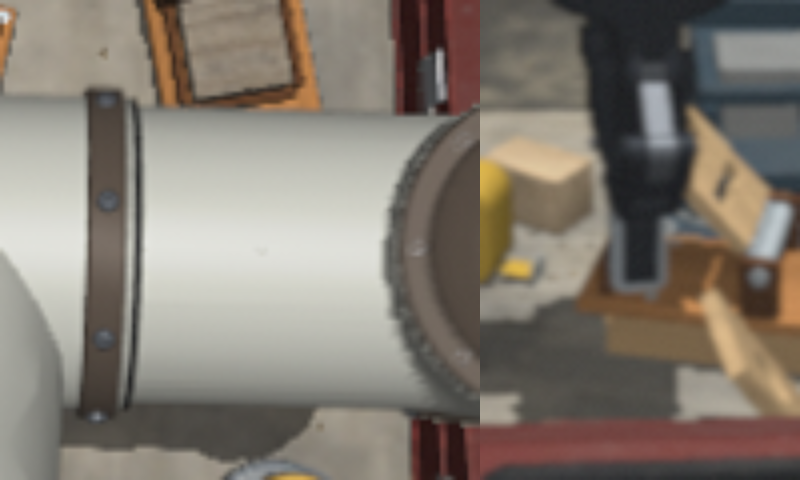

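The side crop shows the fingertips at about (645,290), on the robot side of the untouched leaf, whose tip is at about (708,295). That agrees with the fit.

Request:
step_arm --motion '[{"dr": [0,0,0],"slide": [0,0,24],"jaw": 0},{"dr": [0,0,0],"slide": [0,0,48],"jaw": 0},{"dr": [0,0,0],"slide": [-8,0,48],"jaw": 0},{"dr": [0,0,0],"slide": [-15,0,48],"jaw": 0},{"dr": [0,0,0],"slide": [-22,0,48],"jaw": 0},{"dr": [0,0,0],"slide": [-29,0,48],"jaw": 0},{"dr": [0,0,0],"slide": [-36,0,48],"jaw": 0},{"dr": [0,0,0],"slide": [-43,0,48],"jaw": 0}]'

```text
clock: 3.2
position: [520.4, -180.9, 113.4]
ee_rot: [-0.067, 0.998, -0.0, 0.0]
contact_force: [-1.3, -0.5, 0.5]
gripper_width: -0.1
grasp_force: 1.1
```

Request:
step_arm --motion '[{"dr": [0,0,0],"slide": [-7,0,-2],"jaw": 0},{"dr": [0,0,0],"slide": [-14,0,-4],"jaw": 0},{"dr": [0,0,0],"slide": [-22,0,-6],"jaw": 0},{"dr": [0,0,0],"slide": [-28,0,-7],"jaw": 0},{"dr": [0,0,0],"slide": [-34,0,-7],"jaw": 0},{"dr": [0,0,0],"slide": [-40,0,-6.5],"jaw": 0},{"dr": [0,0,0],"slide": [-46,0,-5],"jaw": 0},{"dr": [0,0,0],"slide": [-52,0,-3],"jaw": 0}]'

```text
clock: 4.2
position: [572.0, -173.9, 116.4]
ee_rot: [-0.067, 0.998, -0.0, 0.0]
contact_force: [-2.4, 0.5, 0.2]
gripper_width: -0.4
grasp_force: 0.9
```

```bash
python3 - <<'E'
from h import *
import cv2
s=arm.read_state();print(s["position"],s["contact_force"])
b=optics.get_image("side")
cv2.imwrite("pics/d.png",cv2.resize(b[120:240,200:330],None,fx=5,fy=5,interpolation=cv2.INTER_CUBIC))
E
```

```text
[ 571.97432801 -173.93901666  116.41308317] [-2.37744219  0.50538602  0.21639598]
```

View pics/d.png

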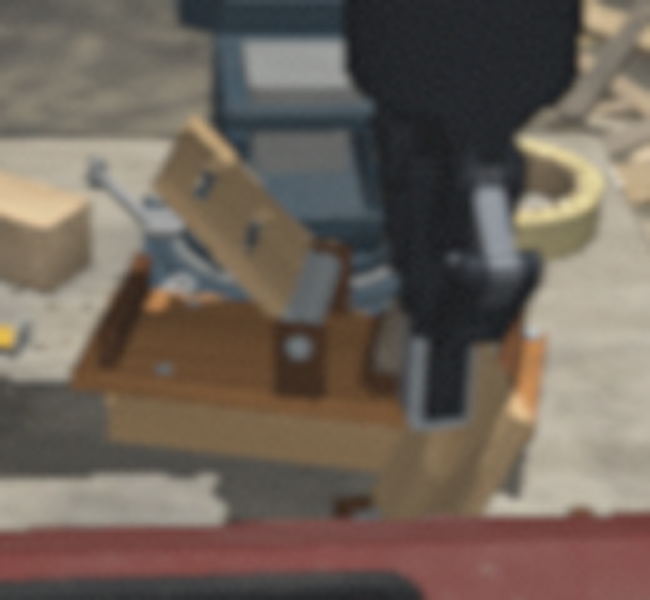

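The leaf's edge at about (520,400) now leans past upright, with the fingers against its back. I'll follow the arc down.

Request:
step_arm --motion '[{"dr": [0,0,0],"slide": [-7.5,0,3.5],"jaw": 0},{"dr": [0,0,0],"slide": [-16,0,9],"jaw": 0},{"dr": [0,0,0],"slide": [-23,0,15],"jaw": 0},{"dr": [0,0,0],"slide": [-30,0,22.5],"jaw": 0},{"dr": [0,0,0],"slide": [-35,0,30.5],"jaw": 0},{"dr": [0,0,0],"slide": [-38.5,0,37.5],"jaw": 0},{"dr": [0,0,0],"slide": [-40.5,0,43],"jaw": 0},{"dr": [0,0,0],"slide": [-42,0,47.5],"jaw": 0}]'

```text
clock: 5.25
position: [613.2, -168.4, 68.5]
ee_rot: [-0.067, 0.998, -0.0, 0.0]
contact_force: [0.6, 0.1, 1.2]
gripper_width: -0.3
grasp_force: 0.7
```

Request:
step_arm --motion '[{"dr": [0,0,0],"slide": [-1,0,2.5],"jaw": 0},{"dr": [0,0,0],"slide": [-2,0,5],"jaw": 0},{"dr": [0,0,0],"slide": [-2,0,7.5],"jaw": 0},{"dr": [0,0,0],"slide": [-2,0,9.5],"jaw": 0},{"dr": [0,0,0],"slide": [-2,0,11],"jaw": 0},{"dr": [0,0,0],"slide": [-2,0,12],"jaw": 0},{"dr": [0,0,0],"slide": [-2,0,12],"jaw": 0},{"dr": [0,0,0],"slide": [-2,0,12],"jaw": 0}]'

```text
clock: 6.25
position: [614.9, -168.2, 56.8]
ee_rot: [-0.067, 0.998, 0.0, -0.0]
contact_force: [0.3, 0.6, 0.8]
gripper_width: -0.4
grasp_force: 0.4
```

Force is low, so it is not at the stop yet. I'll lower in half-millimetre rows.

Request:
step_arm --motion '[{"dr": [0,0,0],"slide": [0,0,0.4],"jaw": 0},{"dr": [0,0,0],"slide": [0,0,0.8],"jaw": 0},{"dr": [0,0,0],"slide": [0,0,1.2],"jaw": 0},{"dr": [0,0,0],"slide": [0,0,1.6],"jaw": 0},{"dr": [0,0,0],"slide": [0,0,2],"jaw": 0},{"dr": [0,0,0],"slide": [0,0,2],"jaw": 0},{"dr": [0,0,0],"slide": [0,0,2],"jaw": 0},{"dr": [0,0,0],"slide": [0,0,2],"jaw": 0}]'

```text
clock: 7.25
position: [615.0, -168.2, 54.8]
ee_rot: [-0.067, 0.998, 0.0, -0.0]
contact_force: [0.3, -0.0, 1.1]
gripper_width: -0.2
grasp_force: 0.6
```

Request:
step_arm --motion '[{"dr": [0,0,0],"slide": [0,0,0.4],"jaw": 0},{"dr": [0,0,0],"slide": [0,0,0.8],"jaw": 0},{"dr": [0,0,0],"slide": [0,0,1.2],"jaw": 0},{"dr": [0,0,0],"slide": [0,0,1.6],"jaw": 0},{"dr": [0,0,0],"slide": [0,0,1.6],"jaw": 0},{"dr": [0,0,0],"slide": [0,0,1.6],"jaw": 0},{"dr": [0,0,0],"slide": [0,0,1.6],"jaw": 0},{"dr": [0,0,0],"slide": [0,0,1.6],"jaw": 0}]'

```text
clock: 8.25
position: [615.2, -168.3, 53.7]
ee_rot: [-0.067, 0.998, -0.0, 0.0]
contact_force: [-1.3, -0.1, 5.5]
gripper_width: 0.1
grasp_force: 2.6
```

```bash
python3 - <<'E'
from h import *
import cv2
s=arm.read_state();print(s["position"],s["contact_force"])
b=optics.get_image("side")
cv2.imwrite("pics/e.png",cv2.resize(b[150:240,230:330],None,fx=6,fy=6,interpolation=cv2.INTER_CUBIC))
E
```

```text
[ 615.2034499  -168.25321191   53.67344117] [-1.25505345 -0.13166903  5.49820744]
```

View pics/e.png

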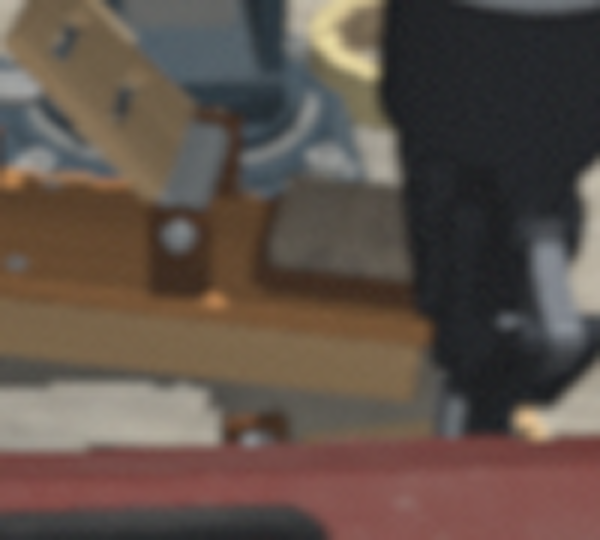

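The leaf's upper edge is low and level at about (330,432), and the slotted leaf is unmoved. The force has started to rise. I'll press a little more, then lift off.

Request:
step_arm --motion '[{"dr": [0,0,0],"slide": [0,0,0.5],"jaw": 0},{"dr": [0,0,0],"slide": [0,0,1],"jaw": 0},{"dr": [0,0,0],"slide": [0,0,1.5],"jaw": 0},{"dr": [0,0,0],"slide": [0,0,1.5],"jaw": 0},{"dr": [0,0,0],"slide": [0,0,1.5],"jaw": 0},{"dr": [0,0,0],"slide": [0,0,1.5],"jaw": 0},{"dr": [0,0,0],"slide": [0,0,1.5],"jaw": 0},{"dr": [0,0,0],"slide": [0,0,1.5],"jaw": 0}]'

```text
clock: 9.3
position: [615.3, -168.3, 53.3]
ee_rot: [-0.067, 0.998, -0.0, 0.001]
contact_force: [-2.4, 1.1, 9.8]
gripper_width: -0.1
grasp_force: 5.0
```

It is at the stop: 10 N with no more travel. Lifting off and backing away so the top camera can see.

Request:
step_arm --motion '[{"dr": [0,0,0],"slide": [0,0,-15],"jaw": 0},{"dr": [0,0,0],"slide": [0,0,-70],"jaw": 0},{"dr": [0,0,0],"slide": [0,0,-130],"jaw": 0},{"dr": [0,0,0],"slide": [0,0,-190],"jaw": 0},{"dr": [0,0,0],"slide": [55,0,-190],"jaw": 0},{"dr": [0,0,0],"slide": [110,0,-190],"jaw": 0},{"dr": [0,0,0],"slide": [165,0,-190],"jaw": 0},{"dr": [0,0,0],"slide": [200,0,-190],"jaw": 0}]'

```text
clock: 10.3
position: [413.7, -194.8, 241.5]
ee_rot: [-0.066, 0.998, 0.0, -0.001]
contact_force: [-0.4, -0.4, 0.9]
gripper_width: -0.2
grasp_force: 0.0
```

```bash
python3 - <<'E'
from h import *
import cv2
s=arm.read_state();print(s["position"],s["contact_force"],s["joint_vel"])
b=optics.get_image("top")
cv2.imwrite("pics/f.png",cv2.resize(b[90:290,170:390],None,fx=3,fy=3,interpolation=cv2.INTER_CUBIC))
q=[557,-174.6,.134,16.5]
for d in(0,.1,.2): print(d,((proj("top",world(q,[leaf(np.pi-d,90,32,-4),leaf(np.pi-d,90,-32,-4)]))-[170,90])*3).round(0).tolist())
E
```

```text
[ 413.65644538 -194.78249061  241.53863935] [-0.43375247 -0.44035878  0.85309949] [-0.12470581 -0.41110987 -0.47244794  0.00763986  0.08087593  0.12721954]
0 [[392.0, 105.0], [487.0, 89.0]]
0.1 [[393.0, 103.0], [489.0, 88.0]]
0.2 [[395.0, 103.0], [491.0, 87.0]]
```

View pics/f.png

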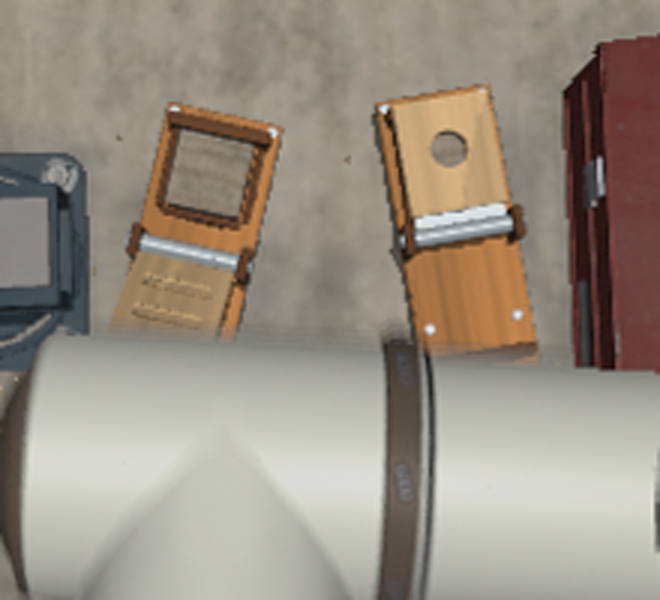

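The leaf lies flat over its blank. Its free corners at about (390,104) and (487,89) match the flat prediction, and the slotted leaf is unmoved. I'll let the arm settle, then hand in.

Request:
step_arm --motion '[{"dr": [0,0,0],"slide": [0,0,0],"jaw": 0},{"dr": [0,0,0],"slide": [0,0,0],"jaw": 0},{"dr": [0,0,0],"slide": [0,0,0],"jaw": 0},{"dr": [0,0,0],"slide": [0,0,0],"jaw": 0},{"dr": [0,0,0],"slide": [0,0,0],"jaw": 0},{"dr": [0,0,0],"slide": [0,0,0],"jaw": 0},{"dr": [0,0,0],"slide": [0,0,0],"jaw": 0},{"dr": [0,0,0],"slide": [0,0,0],"jaw": 0}]'

```text
clock: 11.35
position: [416.7, -194.8, 241.7]
ee_rot: [-0.067, 0.998, 0.0, 0.0]
contact_force: [0.2, -0.9, -0.6]
gripper_width: 0.1
grasp_force: 0.0
```

```bash
python3 -c "
from bench import arm
print(arm.job_done())"
```

```text
the job is handed in; nothing more can be done
None
```

The job is handed in: the round-hole leaf was turned over its hinge and pressed down onto its blank at about 10 N, and in the last picture it looks flat with the slotted leaf unmoved; no verdict came back.

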